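# Ready the spring-jaw holder for a long strip

### The job

I am about to lay a long plywood strip into the spring-jaw holder: first swing its folded rest arm out to the side until it snaps over into its end position, so that it will carry the overhanging end, then pull the sliding jaw open by its bow handle until the pointer on the jaw stands opposite the pointer of the index clip on the rule (pulled further, the strip would drop off the ledges). The spring shuts the jaw when you let go, so finish while still holding it open there; leave the index clip as it is set and do not shift the things lying round about.

Things in the scene. Friction and masses are not known exactly. Their poses are not given: they have to be found in the camera images.
- holder: Spring-jaw plate holder fixed to the bench: base plate 192 x 140 mm, its top at z = 16 mm; two dark jaws 80 mm wide, 68 mm tall. Origin on the bench below the base; x points from the sliding jaw (front) to the fixed jaw (back), y to the rest arm's side, z up. The rule is on the -y side. Two guide-rod supports 43 mm tall, 22 mm wide stand at x = -95, y = +-30 mm.
- jaw (a joint): Travel of the sliding jaw in m along the holder's -x: 0 shut (its rest position), mechanical stop at 0.055. The return spring pulls it shut with about 3 N at 0 and 9 N at 0.044 (130 N/m).
- handle (a point): Middle of the grip bar of the bow handle on the front of the sliding jaw: a level round steel bar 12 mm thick, straight for 52 mm along the holder's y, 57 mm above the bench. Behind it 37 mm is open to the jaw's front face; 41 mm below it is the base plate. It moves with the jaw.
- jaw_line (a point): Tip of the black pointer fin (3 mm thick, 13 mm high, top 36 mm above the bench) on the jaw's -y side, over the rule; it moves with the jaw.
- index_line (a point): Tip of the matching black pointer fin of the index clip, which sits on the outer half of the rule with a small thumbscrew, 34 mm above the bench. The two tips pass 1.5 mm apart in y and are level when they have the same x in the holder's frame; this point has the holder's axes.
- index (a joint): Where the index clip is set, in m along the holder's -x: the pointers are level when joint jaw has this same value (between 0.022 and 0.044). Held by friction; leave it.
- rest_arm (a joint): Swing of the rest arm in rad: 0 folded along the holder's side (pointing along the holder's -x), 1.57 swung out square to it (pointing along +y) against the stop pin. Turns clockwise seen from above. An over-centre spring strut pushes it back to 0 up to about 1.2 rad (at most 0.2 N m) and beyond that throws it out to the stop and keeps it there (0.1 N m).
- post (a point): On the axis of the upright round rest post at the free end of the rest arm, 46 mm above the bench and 10 mm below the post's top: 16 mm in diameter, free to grip from z = 30 mm (the arm's top) up to its top at 56 mm. 120 mm from the hinge axis.
- hinge (a point): On the vertical hinge axis of the rest arm, 28 mm above the bench.
- steel_block: Bystander: ground steel block 75 x 25 x 25 mm lying on the rule's side of the holder; origin under its centre.
- ply_plate: Bystander: plywood plate 55 x 88 x 9 mm with corner holes, lying on the rule's side; origin under its centre.
- key_set: Bystander: folded hex key set 28 x 100 x 16 mm, lying beyond the reach of the rest arm; origin under its centre.
- tape_roll: Bystander: large roll of pale tape lying flat, 91 mm across, 24 mm high; origin under its centre.
- small_tape: Bystander: black tape roll lying flat, 67 mm across, 19 mm high; origin under its centre.

How it is judged:
By the outcome, as a careful person would: the job done as asked, in the order asked, and still so for the second after the job is handed in, while the arm keeps its last pose, push and grip.
It also fails if it takes over 53 s, if anything falls off the work surface, if the arm or the gripper's body presses on something with over 40 N, if the wrist force passes 120 N, or if a joint passes its speed limit or range.

### The arm

A 6-joint arm with a two-finger parallel gripper is mounted at the origin on a cart in front of the work surface, level with it; the furniture and walls round the work are solid. World frame = base frame: x ahead of the robot, y to its left, z up, the work surface at z = 0. Lengths are in mm, angles in rad, forces in N, time in s.
With the tool pointing down it reaches from about 275 to 750 mm from the base axis. Payload 10.2 kg.
Tool frame: the origin (TCP) lies at the centre of the arm's flange, where the gripper is bolted on; the fingertips stand ctrl.tip_reach ahead of it and the grasp point (between the pads) lies 155 mm ahead of it (ctrl.tip_reach is the distance from the TCP to the fingertips, in mm); z points along the fingers, y is the direction in which the jaws open and shut (so a half turn about z gives the same grasp; the last joint's range is limited). The gripper opens to 85 mm and grips with 20 to 120 N. Pads are 22 mm wide; open, the fingers measure 114 mm over their backs; the gripper's body (76 mm by 85 mm) begins 54 mm behind the grasp point. The pads swing forward as they close: fully open they stand 13 mm farther back than shut.
Start: joints at [0.988, 0.313, 1.498, -0, 1.331, -0.223], TCP at [184.859, 491.385, 404.694] pointing down, gripper open.
Joint ranges: [-2.94, 2.94], [-0.97, 2.17], [0.19, 2.56], [-1.23, 4.37], [0.02, 3.11], [-2.88, 2.88]. Speed limits (rad/s): [2.39, 2.39, 3.01, 3.14, 3.14, 3.14].

### API

Orientations are given as a unit quaternion [w, x, y, z].
In Python, from rig import ctrl, viewer gives the robot as it stands.
- The arm moves only by the tool drive_tool, never from a script. Its argument "rows" is a list that holds one entry, the list of rows, each a list of 6 numbers: the shift along the world's x, y, z normalised to -1 to 1, where 1 is 0.1 m, then the turn, a rotation vector about the world's x, y, z normalised to -1 to 1, where 1 is 90 degrees. A call has 1 to 10 rows; each row is the pose to reach, as a shift and turn from the pose measured when the call began; what a row does not reach only later rows make up. A row lasts 1/8 s, in which the tool goes at most 62.5 mm and 10.7 degrees, less where a joint would pass 70% of its speed; a pose out of reach is approached as far as the arm can. A call with a number of a shift or a turn outside -1 to 1 is refused whole. A call with a gripper value outside its range is refused whole. "fingers" is the opening, from -1 (shut) to 1 (fully open), set as the call begins (left out, the last holds). The fingers move at their own pace and stop on an object; "force" is the grip in N (left out, the last holds). Time passes only in rows, so rows that repeat a pose let the fingers close. It gives the time, the measured TCP pose, the force and the opening at its end, in the units of the state.
- ctrl.sense(): the state, without advancing time (a new reading comes with each control period).
- viewer.capture(name): name is "scene" or "top"; returns the picture (400x640x3 uint8, red, green, blue); there is no depth.
- viewer.calibration(name): a dict with "mtx" (3x3 intrinsics, pixels), "extrinsics" (4x4, takes a point from camera to world coordinates). Camera axes: x right, y up, looking along -z (the intrinsics and any distortion apply to the point x, -y, -z); pixel columns grow to the right and rows downward; lengths in mm; the calibration is good to about 2 mm. A picture is of the moment at which its call begins. calibration takes no time and is no camera call.
- ctrl.finish_job(): hands the job in, once; it reports no verdict.
The state is a dict: "time_s": time; "joints": joint angles; "dq": joint speeds; "tau": joint torques, N m; "eef_pos": TCP position; "ee_rot": TCP orientation; "force": force on the tool from outside, world axes, zero at the start; "wrist_torque": the same for the moment, N m; "grip_width": opening from 0.0 (shut) to 1.0 (fully open).
Only numpy, scipy, OpenCV 4.12 (cv2) and the standard library are available. Lean on these libraries where they do the work, as an engineer would, in place of code of your own. Each camera call takes 0.05 s, during which the arm holds its last target.

## Working session

There is one attempt and no reset: what is moved stays moved. The work goes in short steps, Python scripts to look and compute and a tool call to move; the robot and the scene stay as the last step left them, time stands still between calls to the robot, and variables do not carry over. Pictures are saved under pics/ and viewed, and the job is handed in when it is done.

Besides the shell and the picture viewer there is one more tool, called after "Emit:" as name([rows], argument=value, ...), one row to a line, values as JSON. drive_tool: Moves the arm, as the interface text tells. Scaled input: -1 to 1 covers 0.1 m each way for a shift and 90 degrees each way for a turn. Its arguments: {"type":"object","properties":{"rows":{"type":"array","items":{"type":"array","items":{"type":"array","items":{"type":"number"}}}},"fingers":{"type":"number"},"force":{"type":"number"}},"required":["rows"]}

```bash
ls; mkdir -p pics
python3 - <<'E'
from rig import ctrl, viewer
import cv2
for n in("scene","top"):
    im=viewer.capture(n); cv2.imwrite(f"pics/{n}0.png",im[:,:,::-1]); c=viewer.calibration(n); print(n,c)
print(ctrl.sense(),ctrl.tip_reach)
E
```

```text
pics
scene {'mtx': array([[406.08600347,   0.        , 318.37965052],
       [  0.        , 406.08600347, 196.0066675 ],
       [  0.        ,   0.        ,   1.        ]]), 'extrinsics': array([[ 8.38483528e-01,  2.98295971e-01, -4.56031673e-01,
         3.93768702e+01],
       [-5.44626106e-01,  4.86541095e-01, -6.83125294e-01,
        -7.05221043e+02],
       [ 1.81046259e-02,  8.21156061e-01,  5.70416467e-01,
         7.31672567e+02],
       [ 0.00000000e+00,  0.00000000e+00,  0.00000000e+00,
         1.00000000e+00]])}
top {'mtx': array([[425.54031127,   0.        , 313.12559665],
       [  0.        , 425.54031127, 196.10879125],
       [  0.        ,   0.        ,   1.        ]]), 'extrinsics': array([[-2.73792713e-02,  9.96587642e-01, -7.78681467e-02,
         4.52595829e+02],
       [-9.99212676e-01, -2.95222758e-02, -2.65040365e-02,
         7.49647264e+01],
       [-2.87124401e-02,  7.70811780e-02,  9.96611302e-01,
         1.18794828e+03],
       [ 0.00000000e+00,  0.00000000e+00,  0.00000000e+00,
         1.00000000e+00]])}
{'time_s': 0.1, 'joints': array([ 9.87550130e-01,  3.13389928e-01,  1.49835686e+00, -2.75415469e-06,
        1.33096665e+00, -2.23423095e-01]), 'dq': array([-0.0020664 , -0.00136334, -0.00234504,  0.00087761, -0.00047391,
        0.00051559]), 'tau': array([ 1.49423588e-03, -4.12898362e+01, -2.60140175e+01, -2.47195803e-04,
        3.05012392e-03,  3.02128647e-06]), 'eef_pos': array([184.86272872, 491.34373794, 404.19589244]), 'ee_rot': array([-2.18716838e-04,  1.78942202e-01,  9.83859428e-01, -5.15949795e-04]), 'force': array([-0.14419541, -0.08234317, -0.11355154]), 'wrist_torque': array([-0.04541154, -0.02775636, -0.0053033 ]), 'grip_width': 0.9987369360631545} 173.4
```

View pics/scene0.png

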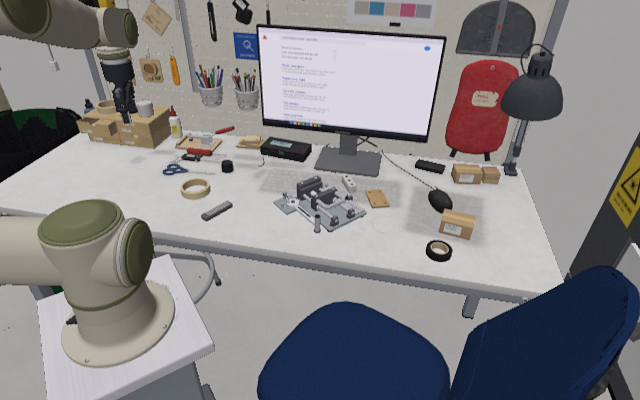

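View pics/top0.png

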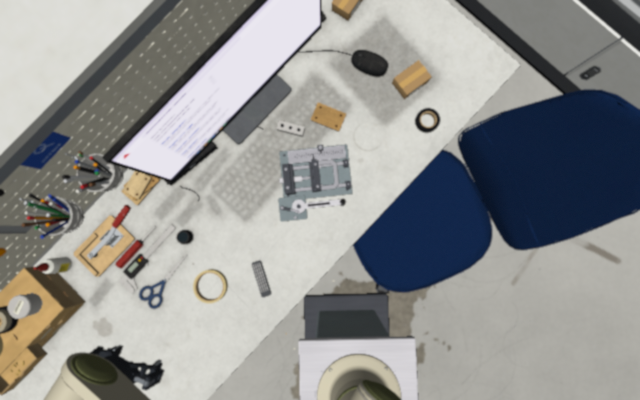

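The holder shows in the top view at about (317,172). Its rest arm is folded along the lower side, with the hinge near (298,206) and the post near (342,202). In the scene view the holder is at about (322,203). Next I'll zoom in on both.

Run:
```python
import cv2
a=cv2.imread("pics/top0.png")[125:235,260:390]; cv2.imwrite("pics/t0z.png",cv2.resize(a,None,fx=5.5,fy=5.4,interpolation=cv2.INTER_CUBIC))
a=cv2.imread("pics/scene0.png")[160:245,260:400]; cv2.imwrite("pics/s0z.png",cv2.resize(a,None,fx=5.5,fy=5.5,interpolation=cv2.INTER_CUBIC))
```

```text
(no output)
```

View pics/t0z.png

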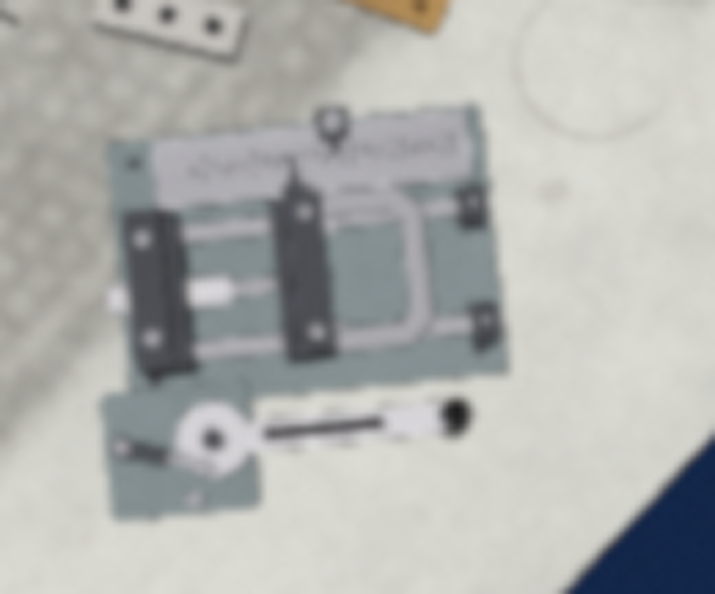

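View pics/s0z.png

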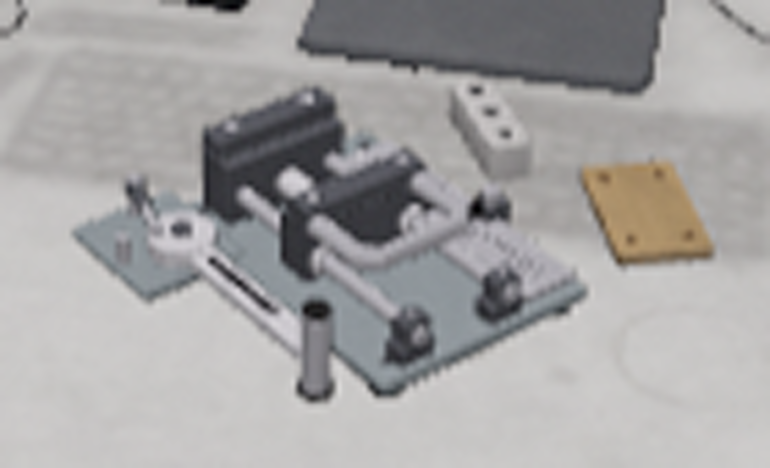

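```bash
cat > h.py <<'E'
from rig import ctrl, viewer
import numpy as np, cv2
def ray(n,p):
    c=viewer.calibration(n);K=c['mtx'];E=c['extrinsics']
    d=np.linalg.inv(K)@np.array([p[0],p[1],1.]); d=E[:3,:3]@(d*[1,-1,-1]); return E[:3,3],d
def plane(n,p,z):
    o,d=ray(n,p); return o+d*(z-o[2])/d[2]
def tri(p,q):
    o1,d1=ray('top',p);o2,d2=ray('scene',q)
    A=np.stack([d1,-d2],1);s=np.linalg.lstsq(A,o2-o1,rcond=None)[0]
    a,b=o1+s[0]*d1,o2+s[1]*d2
    return (a+b)/2,np.linalg.norm(a-b)
def proj(n,P):
    c=viewer.calibration(n);E=np.linalg.inv(c['extrinsics']);x=E[:3,:3]@np.array(P)+E[:3,3]
    x=c['mtx']@(x*[1,-1,-1]);return x[:2]/x[2]
E
cat > m.py <<'E'
from h import *
np.set_printoptions(precision=1,suppress=True)
T=lambda u,v:(260+(u+.5)/5.5-.5,125+(v+.5)/5.4-.5)
S=lambda u,v:(260+(u+.5)/5.5-.5,160+(v+.5)/5.5-.5)
for nm,t,s,z in [("post top",(456,415),(317,308),56),("hinge",(213,438),(181,230),30),("handle",(420,265),None,57),
  ("jawtip",(292,165),None,36),("idxtip",(333,150),None,34),("c1",(110,143),None,16),("c2",(475,105),(588,292),16),("c3",(508,372),(385,390),16),
  ("supA",(472,205),(497,280),43),("supB",(485,325),(410,320),43),("jawc1",(275,195),None,68),("jawc2",(318,192),(415,158),68),("jawc3",(333,352),(315,215),68)]:
    print(nm,plane('top',T(*t),z), plane('scene',S(*s),z) if s else '', tri(T(*t),S(*s)) if s else '')
E
python3 m.py
```

```text
post top [524.5  27.3  56. ] [525.9  27.1  56. ] (array([525. ,  27. ,  56.4]), np.float64(1.3009283170800303))
hinge [518.  146.9  30. ] [519.6 151.7  30. ] (array([517.4, 146.9,  33.8]), np.float64(0.932364755549943))
handle [599.3  42.4  57. ]  
jawtip [655.  103.7  36. ]  
idxtip [662.4  83.1  34. ]  
c1 [673.  196.3  16. ]  
c2 [686.8  10.8  16. ] [685.1   6.4  16. ] (array([687.9,  10.3,  12.3]), np.float64(0.9890369474753066))
c3 [548.3  -1.1  16. ] [547.1  -4.   16. ] (array([548.7,  -1.4,  13.5]), np.float64(0.5157791819226614))
supA [630.6  15.4  43. ] [627.1  12.3  43. ] (array([630.6,  15.6,  39.6]), np.float64(1.340884300405205))
supB [569.9  11.1  43. ] [569.7   8.3  43. ] (array([570.7,  10.6,  41. ]), np.float64(1.1678878565964996))
jawc1 [634.7 111.6  68. ]  
jawc2 [635.6  90.7  68. ] [633.5  97.2  68. ] (array([632.8,  92. ,  71.6]), np.float64(5.071111154147591))
jawc3 [556.3  85.8  68. ] [559.   80.7  68. ] (array([558.7,  84.5,  65.6]), np.float64(4.908779478545366))
```

Emit:
drive_tool([
  [[0.34,-0.46,0,0,0,-0.075],[0.68,-0.93,0,0,0,-0.147],[0.68,-0.93,0,0,0,-0.147]],
], fingers=-0.39, force=40)

```text
time_s: 0.48
eef_pos: [254.4, 396.4, 404.1]
ee_rot: [-0.0, 0.294, 0.956, -0.001]
force: [-0.4, 0.2, -0.1]
grip_width: 0.377
```

Emit:
drive_tool([
  [[0.34,-0.46,0,0,0,-0.075],[0.68,-0.93,0,0,0,-0.147],[0.68,-0.93,0,0,0,-0.147]],
])

```text
time_s: 0.85
eef_pos: [323.9, 301.8, 404.0]
ee_rot: [-0.0, 0.404, 0.915, -0.001]
force: [-0.1, -0.1, -0.1]
grip_width: 0.311
```

Emit:
drive_tool([
  [[0.34,-0.46,0,0,0,-0.075],[0.68,-0.93,-0.2,0,0,-0.147],[0.68,-0.93,-0.2,0,0,-0.147]],
])

```text
time_s: 1.23
eef_pos: [393.0, 207.6, 382.7]
ee_rot: [-0.001, 0.508, 0.861, -0.002]
force: [-0.2, 1.1, 0.4]
grip_width: 0.308
```

Emit:
drive_tool([
  [[0.34,-0.46,-0.2,0,0,-0.075],[0.68,-0.93,-0.4,0,0,-0.147],[0.68,-0.93,-0.4,0,0,-0.147]],
])

```text
time_s: 1.6
eef_pos: [462.0, 114.0, 341.4]
ee_rot: [-0.003, 0.604, 0.797, -0.002]
force: [0.1, -0.0, 0.3]
grip_width: 0.305
```

Emit:
drive_tool([
  [[0.31,-0.44,-0.3,0,0,-0.07],[0.62,-0.87,-0.6,0,0,-0.136],[0.62,-0.87,-0.6,0,0,-0.136],[0.62,-0.87,-0.6,0,0,-0.136]],
])

```text
time_s: 2.1
eef_pos: [523.7, 29.0, 281.9]
ee_rot: [-0.003, 0.685, 0.729, -0.002]
force: [-0.1, -0.3, 1.2]
grip_width: 0.304
```

```bash
cat > snap.py <<'E'
import sys
from h import *
tag=sys.argv[1]
for n,(x0,y0,x1,y1) in (("top",(250,125,390,255)),("scene",(250,130,400,255))):
    im=viewer.capture(n)[:,:,::-1]; cv2.imwrite(f"pics/{n}{tag}.png",im)
    cv2.imwrite(f"pics/{n}{tag}z.png",cv2.resize(im[y0:y1,x0:x1],None,fx=4.5,fy=4.5,interpolation=cv2.INTER_CUBIC))
a=cv2.imread(f"pics/top{tag}z.png");b=cv2.imread(f"pics/scene{tag}z.png")
s=ctrl.sense();print(s['time_s'],s['eef_pos'],s['ee_rot'],s['force'],s['joints'])
E
python3 snap.py 1
```

```text
2.2 [523.6184487   28.89581723 282.43296931] [-0.00229143  0.68474232  0.72878012 -0.00149341] [ 0.65934565  0.78851172 -0.06295181] [-1.68508368e-01  4.42294432e-01  1.65551921e+00  5.14211255e-05
  1.04924910e+00 -2.30823268e-01]
```

View pics/scene1z.png

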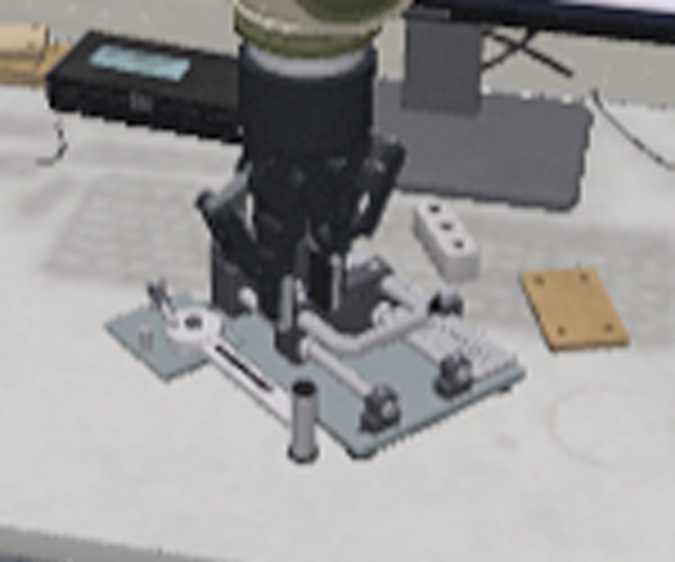

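The scene view shows the two fingers at about (288,300) and (322,300) in the zoomed picture, directly above the post top at (303,388). The rest arm is still folded. I'll descend.

Emit:
drive_tool([
  [[0,-0.01,-0.2,0,0,0],[0,-0.01,-0.4,0,0,0],[0,-0.01,-0.6,0,0,0],[0,-0.01,-0.75,0,0,0],[0,-0.01,-0.75,0,0,0]],
])

```text
time_s: 2.82
eef_pos: [523.4, 28.5, 207.2]
ee_rot: [-0.003, 0.684, 0.729, -0.002]
force: [0.8, -0.0, 1.0]
grip_width: 0.304
```

```bash
python3 snap.py 2
```

```text
2.925 [523.78930527  28.19741663 208.17594738] [-0.00182944  0.68452424  0.72898687 -0.00116581] [ 0.90075317  0.05963327 -0.525514  ] [-1.69802762e-01  5.54966955e-01  1.70992535e+00  9.44383716e-05
  8.81038382e-01 -2.32753175e-01]
```

View pics/scene2z.png

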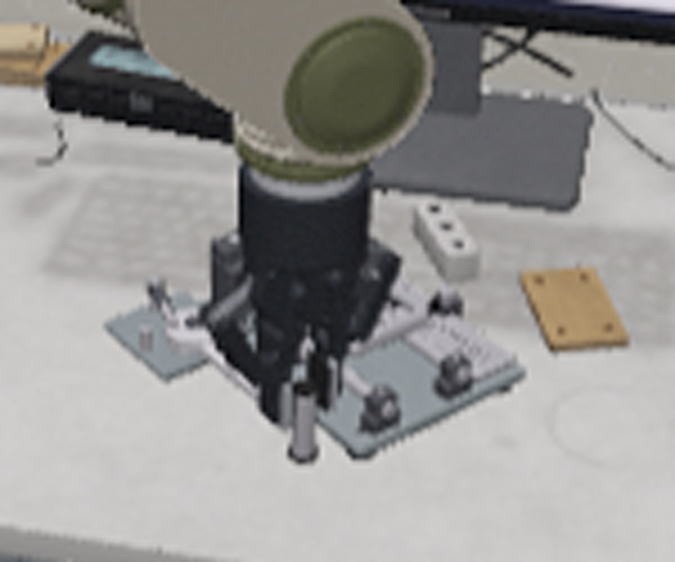

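Emit:
drive_tool([
  [[-0.105,0,0,0,0,-0.055],[-0.21,0.007,0,0,0,-0.111],[-0.31,0.024,0,0,0,-0.167],[-0.415,0.05,0,0,0,-0.222],[-0.515,0.085,0,0,0,-0.278],[-0.61,0.13,0,0,0,-0.333],[-0.7,0.18,0,0,0,-0.389],[-0.785,0.24,0,0,0,-0.444],[-0.865,0.305,0,0,0,-0.5]],
])

```text
time_s: 4.05
eef_pos: [437.4, 58.8, 209.2]
ee_rot: [-0.001, 0.912, 0.41, 0.001]
force: [1.1, -0.6, 0.0]
grip_width: 0.303
```

```bash
python3 snap.py 3
```

```text
4.15 [437.12607165  59.05062288 209.03399964] [-1.69062281e-03  9.11353381e-01  4.11621276e-01  2.86826116e-04] [ 0.23180427 -1.71662647  0.89547393] [-0.13315096  0.41373542  1.95671509  0.00454643  0.77244906  0.58592115]
```

View pics/scene3z.png

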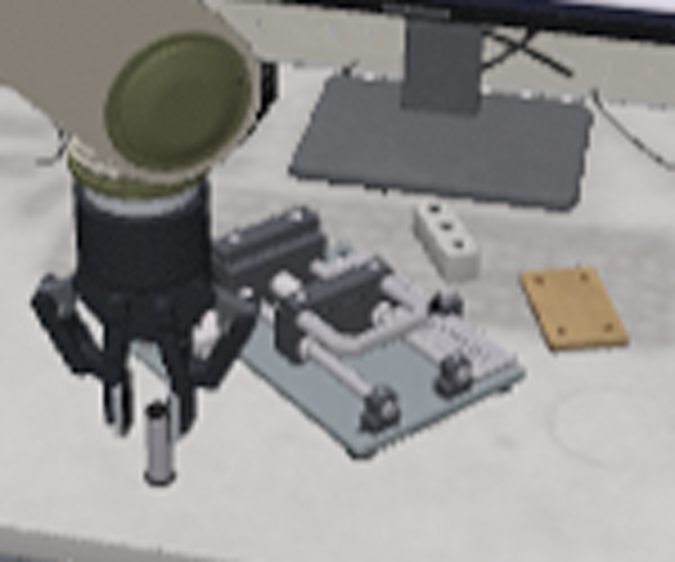

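The post is now at (158,440) zoomed, swung about 45° and carried by the right-hand finger. I'll carry on along the arc.

Emit:
drive_tool([
  [[-0.075,0.075,0,0,0,-0.055],[-0.14,0.155,0,0,0,-0.111],[-0.2,0.24,0,0,0,-0.167],[-0.255,0.33,0,0,0,-0.222],[-0.3,0.42,0,0,0,-0.278],[-0.335,0.52,0,0,0,-0.333],[-0.36,0.62,0,0,0,-0.389],[-0.38,0.725,0,0,0,-0.444],[-0.39,0.825,0,0,0,-0.5],[-0.39,0.825,0,0,0,-0.5]],
])

```text
time_s: 5.4
eef_pos: [398.4, 141.8, 209.4]
ee_rot: [-0.002, 0.999, 0.033, 0.001]
force: [-0.2, 0.9, -0.1]
grip_width: 0.304
```

```bash
python3 snap.py 4
```

```text
5.5 [398.39755131 141.32740053 209.27570787] [-0.00145912  0.99945509  0.032953    0.00122046] [ 0.13098351  0.00133215 -0.7167926 ] [0.06160098 0.3820881  2.0092766  0.00418721 0.74770883 1.56341257]
```

View pics/scene4z.png

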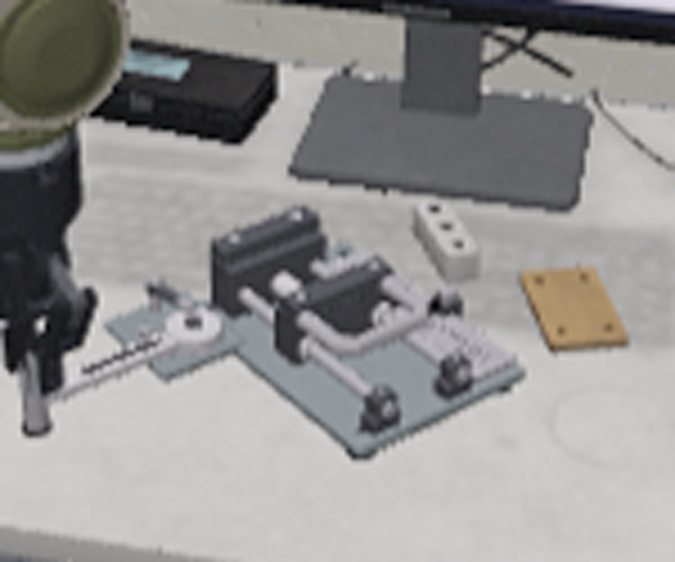

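View pics/top4z.png

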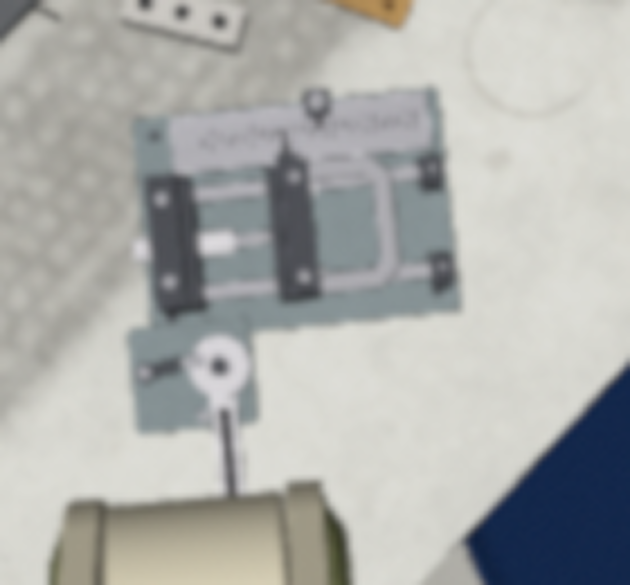

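The rest arm now points squarely out towards the robot, with its hinge at (217,365) and its slot running to (232,495) in the zoomed top view. I'll lift, and meanwhile magnify the pointers.

Emit:
drive_tool([
  [[0,0,0.25,0,0,0],[0,0,0.6,0,0,0],[0,0,0.9,0,0,0]],
])

```text
time_s: 5.88
eef_pos: [398.5, 140.9, 300.6]
ee_rot: [-0.001, 0.999, 0.034, 0.002]
force: [0.7, 0.9, -0.3]
grip_width: 0.304
```

Run:
```python
from h import *
a=cv2.imread("pics/top4.png")[138:172,300:352]; b=cv2.imread("pics/scene4.png")[180:215,310:370]
cv2.imwrite("pics/tz4.png",cv2.resize(a,None,fx=15,fy=15,interpolation=cv2.INTER_NEAREST))
cv2.imwrite("pics/sz4.png",cv2.resize(b,None,fx=13,fy=13,interpolation=cv2.INTER_NEAREST))
```

```text
(no output)
```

View pics/tz4.png

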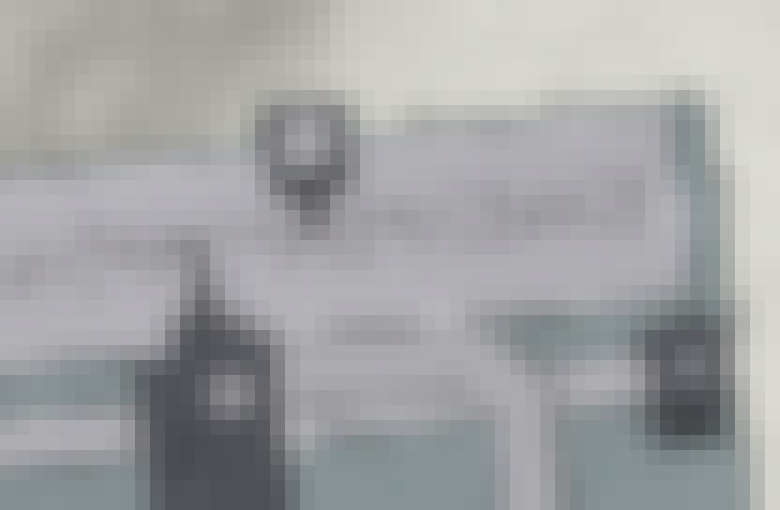

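View pics/sz4.png

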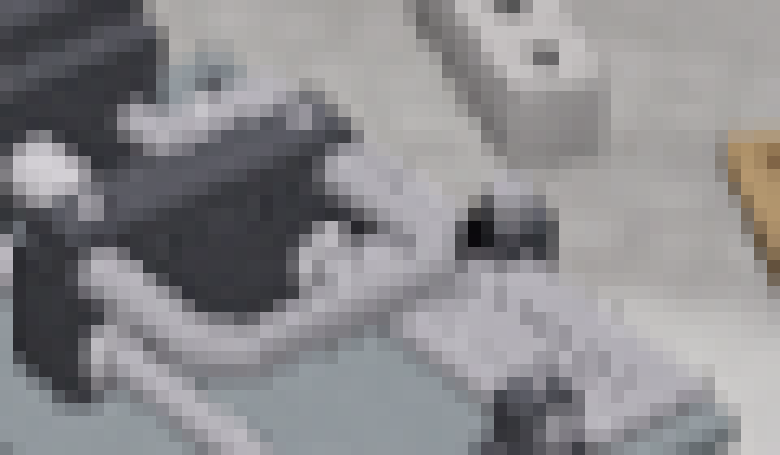

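```bash
cat > ptr.py <<'E'
from h import *
np.set_printoptions(precision=2,suppress=True)
def cen(g,r,c0,c1):
    x=np.arange(c0,c1+1);d=g[r,c0:c1+1].astype(float);b=np.interp(x,[c0,c1],[d[0],d[-1]]);w=np.clip(b-d,0,None);return (w*x).sum()/max(w.sum(),1e-6),w.sum()
if __name__=="__main__":
  for f in ("top0","top1","top4"):
    g=cv2.cvtColor(cv2.imread(f"pics/{f}.png"),cv2.COLOR_BGR2GRAY)
    print(f);print(g[148:160,308:325])
    print("jaw",[(r,cen(g,r,310,316)) for r in (154,155,156,157)])
    print("idx",[(r,cen(g,r,317,324)) for r in (149,150,151,152,153)])
E
python3 ptr.py
```

```text
top0
[[161 162 164 164 164 163 167 170 162 140 126 143 148 132 117 137 166]
 [174 176 178 177 175 174 175 175 170 148 118 116 118 107 105 137 167]
 [179 179 179 178 178 177 177 177 173 155 124 103  92  97 118 146 166]
 [178 177 176 176 175 175 174 174 171 163 146 125 102 111 141 156 161]
 [173 174 173 172 171 170 170 168 167 163 160 145 122 124 148 157 156]
 [164 166 164 158 155 157 162 163 163 159 158 150 138 142 154 159 159]
 [155 157 154 147 138 140 160 166 168 166 162 156 158 159 160 162 162]
 [160 160 156 155 141 135 159 169 173 173 169 166 170 168 166 167 167]
 [170 168 166 164 145 128 151 167 173 175 174 174 174 174 173 173 173]
 [174 174 172 167 141 117 140 164 172 175 176 176 176 176 176 176 176]
 [176 175 173 160 129 104 122 148 162 171 176 177 177 175 174 173 173]
 [176 176 167 142 108  90  99 117 136 154 166 175 177 170 164 160 160]]
jaw [(154, (np.float64(312.3374233128834), np.float64(54.33333333333334))), (155, (np.float64(312.7217847769029), np.float64(63.5))), (156, (np.float64(312.9963963963964), np.float64(92.5))), (157, (np.float64(313.0534351145038), np.float64(1
[... 2442 characters left out ...]
 175 162 131 105 124 150 163 173 178 179 180 178 176 175 175]
 [179 178 169 145 109  91 101 119 138 157 168 178 179 173 167 163 161]]
jaw [(154, (np.float64(312.31210191082806), np.float64(52.33333333333334))), (155, (np.float64(312.72222222222223), np.float64(66.0))), (156, (np.float64(313.0141843971631), np.float64(94.0))), (157, (np.float64(313.0327044025157), np.float64(132.5)))]
idx [(149, (np.float64(320.57768924302786), np.float64(251.00000000000003))), (150, (np.float64(320.3157894736842), np.float64(285.0))), (151, (np.float64(320.21354166666663), np.float64(192.0))), (152, (np.float64(320.3203883495146), np.float64(103.0))), (153, (np.float64(320.3888888888889), np.float64(54.0)))]
```

Pointers in the top view: jaw fin at about (313.0,156.5) and index fin at about (320.4,152.5), roughly 21–22 mm apart along the travel. I'll tilt the tool 25° towards the robot so the pointers stay visible, then go to the bar.

Emit:
drive_tool([
  [[0.25,-0.3,0,0.005,-0.07,0],[0.5,-0.6,0,0.01,-0.14,0],[0.5,-0.6,0,0.02,-0.277,0],[0.5,-0.6,0,0.02,-0.277,0]],
], fingers=-0.32)

```text
time_s: 6.38
eef_pos: [448.3, 80.3, 300.6]
ee_rot: [-0.009, 0.975, 0.034, 0.218]
force: [0.7, 0.2, -0.3]
grip_width: 0.339
```

Emit:
drive_tool([
  [[0.2,-0.23,-0.15,0,0,0],[0.43,-0.46,-0.31,0,0,0],[0.43,-0.46,-0.31,0,0,0],[0.43,-0.46,-0.31,0,0,0]],
])

```text
time_s: 6.88
eef_pos: [490.9, 34.7, 269.7]
ee_rot: [-0.01, 0.976, 0.034, 0.217]
force: [0.4, -0.3, 0.1]
grip_width: 0.341
```

```bash
python3 snap.py 5;  python3 - <<'E'
from h import *
from scipy.spatial.transform import Rotation as R
s=ctrl.sense();q=s['ee_rot'];r=R.from_quat([q[1],q[2],q[3],q[0]]).as_matrix();print(r.round(3)); G=s['eef_pos']+155*r[:,2];print(G)
print(proj('top',(598.7,42.4,57)),proj('scene',(598.7,42.4,57)),proj('top',G+80*r[:,2]),proj('scene',G+80*r[:,2]))
E
```

```text
6.975 [490.89342111  34.92437365 270.01418824] [-0.00956418  0.97544201  0.03420935  0.21737325] [0.34572061 0.03897327 0.983036  ] [-0.18669887  0.34448888  1.87169192  0.22984599  0.51161442  1.13687169]
[[ 0.903  0.071  0.423]
 [ 0.063 -0.997  0.034]
 [ 0.425 -0.004 -0.905]]
[556.52284421  40.12167922 129.69039539]
[335.94735003 173.89263017] [335.88278635 204.27189554] [335.89650403 176.96985089] [333.39729107 205.02855064]
```

View pics/scene5z.png

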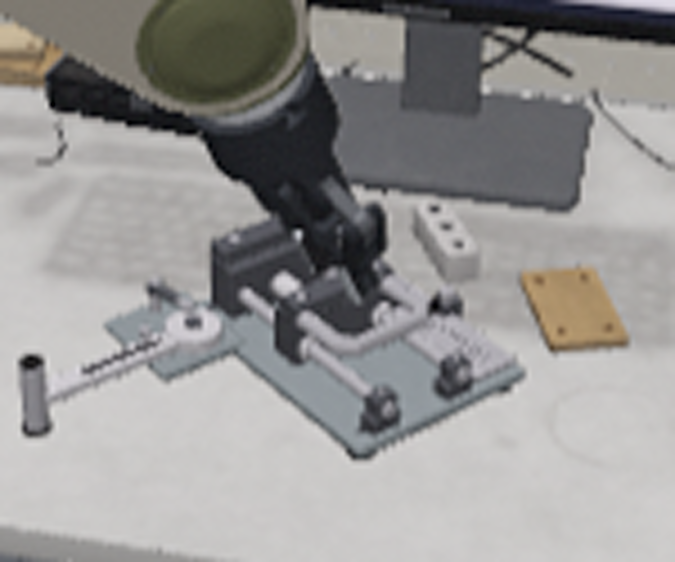

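View pics/top5z.png

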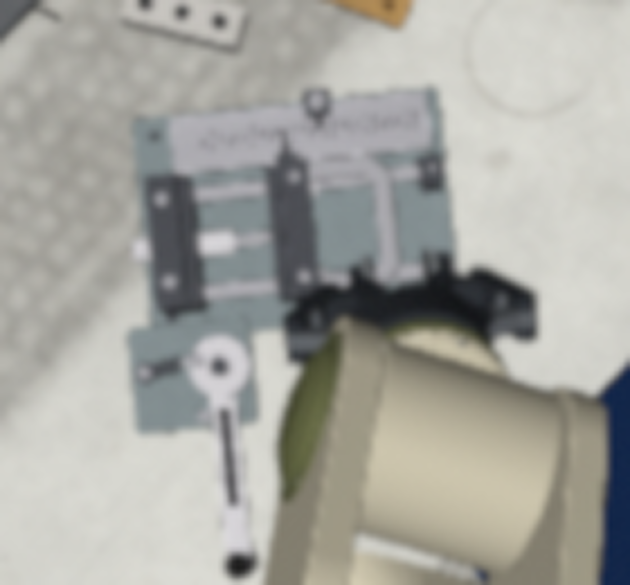

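The rest arm holds its end position, with the post at (238,563) in the zoomed top view. The fingertips at (360,265) and (437,265) straddle the bar at about 388 once parallax is allowed for. I'll descend along the tool axis.

Emit:
drive_tool([
  [[0.07,0,-0.15,0,0,0],[0.14,0.01,-0.3,0,0,0],[0.21,0.01,-0.45,0,0,0],[0.28,0.02,-0.6,0,0,0],[0.345,0.02,-0.735,0,0,0],[0.345,0.02,-0.735,0,0,0]],
])

```text
time_s: 7.72
eef_pos: [525.4, 37.1, 195.3]
ee_rot: [-0.01, 0.976, 0.034, 0.216]
force: [-0.3, 0.2, 0.3]
grip_width: 0.339
```

```bash
python3 snap.py 6
```

```text
7.825 [525.38135855  36.99881813 196.57401489] [-0.00960387  0.97544763  0.03428484  0.21733438] [ 0.64187008 -0.39541152 -0.45461848] [-0.16901728  0.53512353  1.81898368  0.28899359  0.37495276  1.08427752]
```

View pics/scene6z.png

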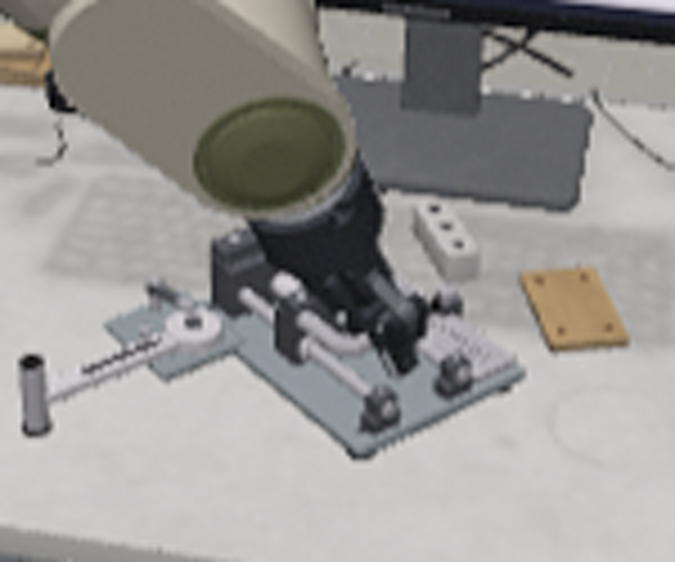

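View pics/top6z.png

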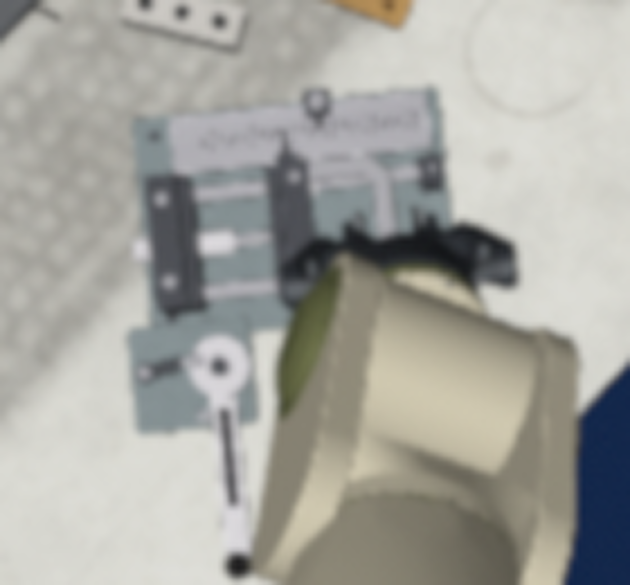

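The fingers straddle the bar at 388, standing at about 353 and 425 in the zoomed top view, with no contact force. I'll close on it.

Emit:
drive_tool([
  [[0,0,0,0,0,0],[0,0,0,0,0,0],[0,0,0,0,0,0],[0,0,0,0,0,0],[0,0,0,0,0,0]],
], fingers=-1, force=60)

```text
time_s: 8.45
eef_pos: [525.3, 37.3, 197.1]
ee_rot: [-0.01, 0.975, 0.034, 0.218]
force: [-4.2, 2.3, 7.4]
grip_width: 0.119
```

```bash
python3 snap.py 7
```

```text
8.55 [525.31487233  37.26945202 197.1412442 ] [-0.00970439  0.97536898  0.03447656  0.21765234] [-4.3182254   3.64104049  6.48796902] [-0.16854963  0.5339545   1.81904042  0.28917567  0.37546414  1.08430581]
```

View pics/top7z.png

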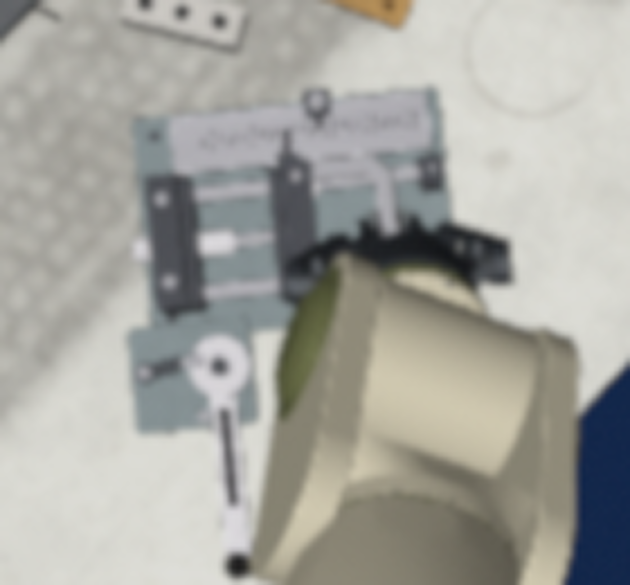

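Gripped: the opening of 0.119 is about the bar's thickness. I'll pull part way and measure.

Emit:
drive_tool([
  [[0.003,-0.04,0,0,0,0],[0.006,-0.08,0,0,0,0],[0.009,-0.12,0,0,0,0],[0.012,-0.16,0,0,0,0],[0.012,-0.16,0,0,0,0],[0.012,-0.16,0,0,0,0]],
])

```text
time_s: 9.3
eef_pos: [526.5, 21.1, 197.2]
ee_rot: [-0.01, 0.975, 0.034, 0.218]
force: [-0.5, 4.4, 1.7]
grip_width: 0.116
```

```bash
python3 snap.py 8
cat > z.py <<'E'
import sys
from h import *
f=sys.argv[1]
g=cv2.cvtColor(cv2.imread(f"pics/top{f}.png"),cv2.COLOR_BGR2GRAY)
print(g[147:161,306:330])
a=cv2.imread(f"pics/top{f}.png")[138:172,295:347]
cv2.imwrite(f"pics/tz{f}.png",cv2.resize(a,None,fx=15,fy=15,interpolation=cv2.INTER_CUBIC))
E
python3 z.py 7; python3 z.py 8
```

```text
9.4 [526.50293734  21.18676363 197.20728523] [-0.00981152  0.97538191  0.03444776  0.21759415] [-0.86192849  5.23554107  1.38755533] [-0.20119356  0.53434897  1.81802537  0.3214536   0.38321745  1.02494973]
[[168 162 159 158 161 163 163 165 172 174 160 132 130 156 163 148 128 141
  167 175 175 175 174 175]
 [166 164 163 164 165 166 166 165 169 172 164 142 128 144 150 134 118 139
  168 176 177 177 177 177]
 [171 173 176 178 180 179 177 176 177 177 172 150 119 118 119 107 107 139
  169 176 176 176 175 174]
 [178 179 181 181 181 181 179 179 179 179 174 156 126 105  93  97 120 147
  167 173 173 173 173 172]
 [178 179 179 180 178 178 178 177 176 176 174 164 148 126 104 112 142 158
  163 167 164 166 168 168]
 [171 174 176 175 175 174 173 171 169 169 170 165 160 147 123 126 150 159
  157 160 155 158 163 164]
 [163 167 166 167 167 164 161 151 152 161 165 161 160 151 140 143 156 161
  160 165 162 161 163 165]
 [162 161 157 159 157 154 146 123 136 160 169 167 164 158 160 162 161 163
  164 171 173 169 168 171]
 [166 164 161 162 159 160 146 117 133 163 175 175 171 169 172 171 168 168
  169 174 1
[... 1236 characters left out ...]
60 156 159 156 157 163 164 167 167 168 162 140 111 131 154 160 163
  163 171 172 168 167 170]
 [165 164 161 161 158 162 164 163 169 171 174 170 146 115 135 162 167 168
  168 173 175 174 173 173]
 [169 172 172 169 167 171 170 168 169 170 175 171 150 121 137 164 172 174
  175 176 175 175 176 175]
 [170 174 176 175 175 176 175 175 175 174 175 168 145 116 126 151 167 175
  177 177 177 177 177 177]
 [175 176 177 177 178 178 178 178 177 177 171 155 127  99 104 123 149 167
  172 174 174 175 179 181]
 [177 177 177 178 180 179 178 176 175 171 159 132  99  81  83  97 122 143
  150 156 161 165 174 178]
 [173 173 173 177 180 178 173 166 160 149 131 104  82  74  77  83  93 104
  115 136 152 160 167 170]]
```

View pics/tz8.png

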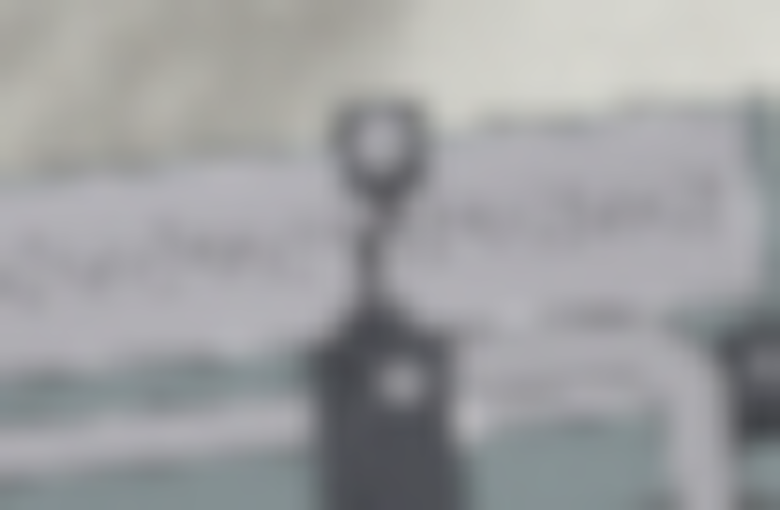

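View pics/scene8z.png

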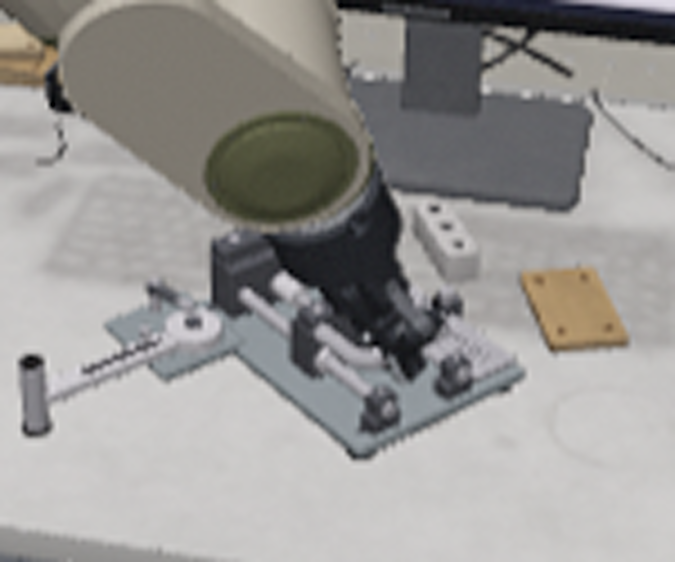

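Run:
```python
from h import *
for yaw in (3.8,4.2,4.6):
    a=np.radians(yaw); xh=np.array([-np.sin(a),np.cos(a),0]);yh=np.array([-np.cos(a),-np.sin(a),0])
    P=np.array([657,82,35.]);p=proj('top',P)
    for nm,d in (("xh",-xh*10),("yh",yh*10),("z",np.array([0,0,-10.]))):
        q=proj('top',P+d)-p; print(yaw,nm,p.round(2),q.round(3), (q[0]/q[1]).round(3))
```

```text
3.8 xh [320.6  154.24] [ 3.637 -0.357] -10.201
3.8 yh [320.6  154.24] [0.347 3.599] 0.096
3.8 z [320.6  154.24] [0.041 0.634] 0.064
4.2 xh [320.6  154.24] [ 3.634 -0.382] -9.523
4.2 yh [320.6  154.24] [0.372 3.596] 0.104
4.2 z [320.6  154.24] [0.041 0.634] 0.064
4.6 xh [320.6  154.24] [ 3.632 -0.407] -8.929
4.6 yh [320.6  154.24] [0.398 3.593] 0.111
4.6 z [320.6  154.24] [0.041 0.634] 0.064
```

Emit:
drive_tool([
  [[0.001,-0.02,0,0,0,0],[0.003,-0.04,0,0,0,0],[0.003,-0.04,0,0,0,0],[0.003,-0.04,0,0,0,0]],
])

```text
time_s: 9.9
eef_pos: [526.8, 17.2, 197.2]
ee_rot: [-0.01, 0.975, 0.034, 0.218]
force: [0.6, 6.0, 1.9]
grip_width: 0.116
```

```bash
python3 snap.py 9; python3 z.py 9
```

```text
10.0 [526.80013922  17.1847398  197.23424843] [-0.00995094  0.97539305  0.03443166  0.21754042] [0.79293619 5.66817912 1.93049777] [-0.20929874  0.53456582  1.81749907  0.32944758  0.38557636  1.01033381]
[[167 161 158 158 160 162 163 164 171 173 160 131 128 155 162 147 127 141
  166 175 174 174 172 174]
 [165 163 162 163 165 166 165 164 168 171 163 141 127 144 149 133 117 138
  167 175 176 176 175 176]
 [171 173 175 177 179 179 176 175 175 177 172 150 119 116 119 107 107 137
  167 176 176 175 175 174]
 [177 178 180 180 180 179 178 178 178 177 174 155 125 104  92  96 119 147
  166 172 172 172 172 172]
 [177 178 178 178 178 177 176 176 175 175 173 163 147 125 102 111 141 157
  163 166 163 165 168 167]
 [170 173 175 175 174 174 174 174 171 169 168 163 159 144 114 117 147 157
  156 159 155 158 162 162]
 [163 167 165 167 166 165 169 168 166 164 164 160 158 141 112 116 148 160
  159 164 161 160 163 164]
 [161 160 156 159 156 157 163 163 167 167 168 166 161 140 114 119 150 162
  164 171 171 168 168 170]
 [165 163 161 161 157 162 164 163 169 171 174 174 168 149 123 125 157 167
  168 173 175 173 173 174]
 [169 172 171 169 167 170 170 168 169 170 174 176 173 160 134 130 160 171
  174 175 176 175 175 175]
 [170 174 175 175 175 176 175 174 174 175 176 176 173 161 133 122 147 163
  173 177 177 177 177 177]
 [174 176 177 177 177 177 177 178 177 176 178 176 165 143 114  99 116 138
  160 170 172 175 178 180]
 [177 177 177 178 179 178 177 176 175 173 172 168 148 114  89  82  91 109
  131 145 153 163 174 178]
 [173 172 173 177 179 178 172 166 161 156 150 141 123  96  82  79  85  92
   99 109 130 154 167 170]]
```

View pics/tz9.png

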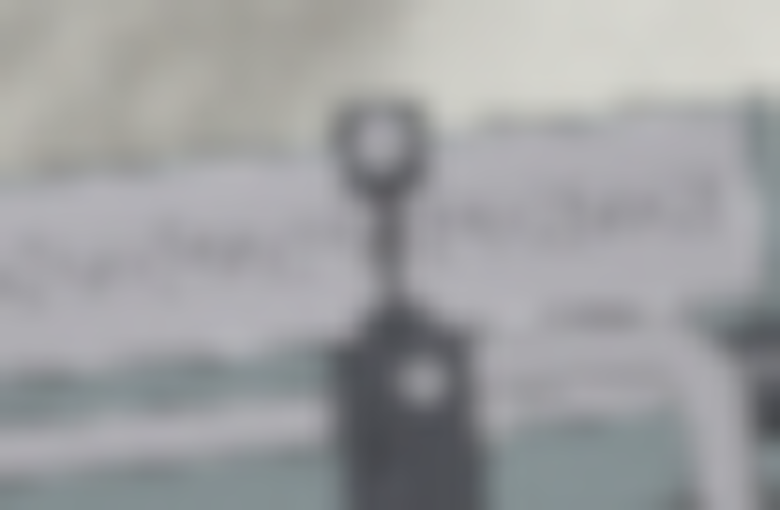

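Emit:
drive_tool([
  [[0.001,-0.01,0,0,0,0],[0.001,-0.01,0,0,0,0],[0.001,-0.01,0,0,0,0]],
])

```text
time_s: 10.38
eef_pos: [526.9, 16.2, 197.2]
ee_rot: [-0.01, 0.975, 0.034, 0.217]
force: [-0.3, 5.6, 0.6]
grip_width: 0.117
```

```bash
python3 snap.py 10; python3 z.py 10
python3 - <<'E'
from h import *
b=cv2.imread("pics/scene10.png")[180:220,325:375]
cv2.imwrite("pics/sz10.png",cv2.resize(b,None,fx=14,fy=14,interpolation=cv2.INTER_CUBIC))
# sub-pixel fin column per row: parabola-free centroid about the minimum, +-2.5 px
for f,rows in (("4",(151,152,153)),("8",(154,155,156)),("9",(152,153,154,155,156)),("10",(152,153,154,155,156))):
    g=cv2.cvtColor(cv2.imread(f"pics/top{f}.png"),cv2.COLOR_BGR2GRAY).astype(float)
    o=[]
    for r in rows:
        x=np.arange(316,326);d=g[r,316:326];k=318+np.argmin(d[2:7]);m=abs(x-k)<=2
        base=np.percentile(d,80);w=np.clip(base-d,0,None)*m;o.append((r,round((w*x).sum()/w.sum(),2)))
    print(f,o)
E
```

```text
10.475 [526.90053682  16.19076655 197.2517235 ] [-0.01009629  0.97540373  0.03445729  0.21748179] [0.1665786  5.63120317 0.84688375] [-0.21133118  0.53465595  1.81724673  0.33176141  0.38645011  1.00638549]
[[166 162 158 159 159 161 163 164 171 173 159 131 129 156 162 147 127 141
  166 175 174 173 172 175]
 [165 163 162 163 164 165 165 164 168 171 163 141 127 144 149 133 116 138
  167 175 176 176 175 176]
 [170 172 175 177 179 178 176 175 176 176 171 149 119 117 118 107 107 138
  168 175 175 175 174 173]
 [177 178 180 180 180 179 179 178 178 177 174 156 125 104  92  97 119 146
  166 172 172 172 172 171]
 [177 178 179 178 178 177 177 176 176 175 173 163 147 126 102 110 141 157
  162 166 164 165 167 167]
 [170 174 174 175 174 174 175 174 171 168 168 164 160 145 115 115 147 157
  157 160 154 157 162 163]
 [162 166 165 166 166 165 168 169 167 164 164 160 159 146 118 116 148 160
  159 164 160 160 162 165]
 [161 160 156 158 156 157 163 163 167 167 169 166 163 150 128 119 148 162
  163 171 171 168 167 170]
 [165 164 161 160 158 162 164 163 168 170 174 174 170 161 139 121 148 164
  168 173 1
[... 262 characters left out ...]
7 176 167 147 116  93 104 127
  151 167 172 174 178 180]
 [177 177 177 179 179 179 177 176 175 174 172 169 153 122  93  81  87 103
  126 142 150 161 174 177]
 [173 173 173 176 179 178 172 167 161 156 151 142 126 100  82  78  83  92
   97 102 118 145 165 169]]
4 [(151, np.float64(320.14)), (152, np.float64(320.42)), (153, np.float64(320.34))]
8 [(154, np.float64(319.2)), (155, np.float64(319.22)), (156, np.float64(319.2))]
9 [(152, np.float64(320.43)), (153, np.float64(320.35)), (154, np.float64(320.29)), (155, np.float64(320.32)), (156, np.float64(320.59))]
10 [(152, np.float64(320.46)), (153, np.float64(320.5)), (154, np.float64(320.65)), (155, np.float64(320.89)), (156, np.float64(321.0))]
```

View pics/tz10.png

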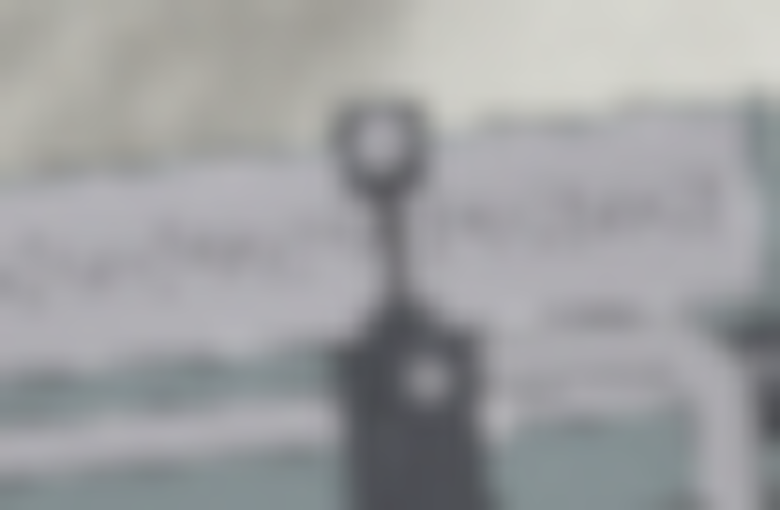

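View pics/sz10.png

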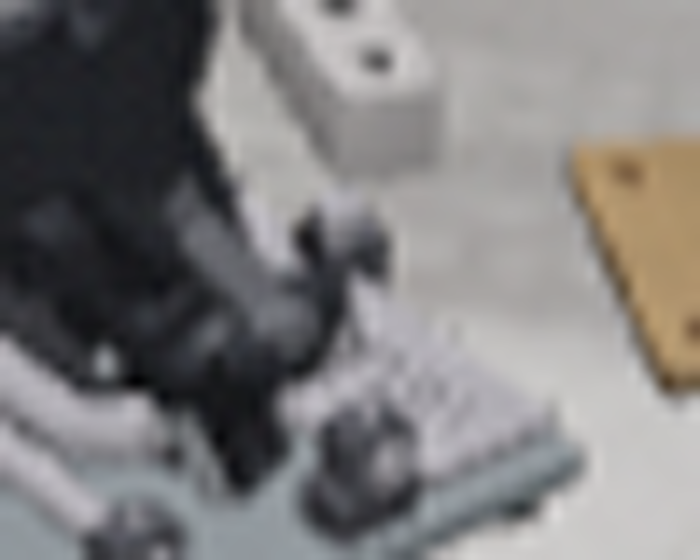

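View pics/top10.png

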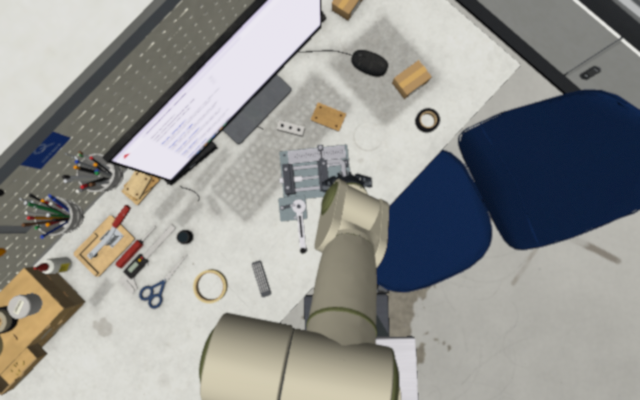

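The rest arm is out, with its post at (303,250). The two pointers form one line at about (321,153), and the steel block, plywood plate, tape rolls and key set are where they started. I'm handing the job in while still holding the jaw.

Run:
```python
from rig import ctrl
s=ctrl.sense();print(s['time_s'],s['eef_pos'],s['force'],s['grip_width']);print(ctrl.finish_job())
```

```text
10.475 [526.90053682  16.19076655 197.2517235 ] [0.1665786  5.63120317 0.84688375] 0.11237856313347534
the job is handed in; nothing more can be done
None
```

The rest arm is swung out to its end position, and the jaw is held open with its pointer level with the index pointer to within about 0.5 mm. I handed the job in at 10.5 s, still gripping the handle.

- **Rest arm:** I swung it out by its post, loosely caged between the fingers. After I let go, the pictures showed it standing square to the holder, and it stayed there.
- **Jaw:** I gripped the bow handle with 60 N, with the tool tilted 25° so the pointers stayed visible. From arm travel and the shift in the images, I put the jaw opening at about 22.0 mm. In the last top view the two pointers form one line, and the force on the tool was about 5.6 N towards shut.
- **Disagreement:** my sub-pixel reading of the last picture put the jaw about 0.5 mm past level. The opening from travel sits right at the 22 mm lower limit given for the index. I left the jaw there because the two agree to within what I could measure.
- **Scene view:** the gripper partly hides the pointers there, so I could not check the alignment from that camera.
- **Surroundings:** I did not touch the index clip, and the things lying around showed no movement in the pictures.

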